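# Feel for the hidden release notch and hold the clamp open

## Task

Free the bronze bush in the small bench clamp by feel, pushing only with the closed fingertips: touch down on the plain left-hand end of the clamp's long front ledge, then sweep lightly along the ledge to the right until a fingertip drops into the one sunken pad, the release notch. Press the sprung plate in the notch all the way down so that the clamp jaw opens, and finish while still holding it down. Do not pinch or lift anything, do not force the clamp, and leave the bush and the loose parts around it where they are.

Things in the scene. Friction and masses are not known exactly. Their poses are not given: they have to be found in the camera images.
- clamp_bench: Fixed dark steel clamp bed, 260 mm long, steel ledge along its front. Origin: centre of its underside, on the worktop. x: from the front (robot side) to the back; y: along the ledge to the left; z up; turned -0.65 to -0.3 rad about z. Behind its left half, x 33 to 113, y 20 to 130 mm, stands the clamp station, 40 mm high, its jaws up to 66 mm high.
- ledge_left (a point): Middle of the plain left-hand end of the ledge, on its flat top, 115 mm left of the ledge's middle and 50 mm above the worktop; axes as clamp_bench. This plain fixed end is 30 mm long (y) and 50 mm deep (x). Along the ledge's whole length stand a front lip 6 mm and a rear fence 12 mm higher than its top, 52 mm apart, the ledge midway between them.
- ledge_right (a point): The same point on the plain right-hand end, 230 mm from ledge_left. Between the two ends lie four like-looking pads, 50 mm each along y, centred 40, 90, 140 and 190 mm from ledge_left. Three are rigid, level with the ledge. One, differing each time, is the notch.
- release_key (a joint): The notch: an opening 42 mm long (y), as deep as the ledge, with 4 mm ribs level with the ledge at both ends; its sprung plate lies 6 mm below the ledge. Value: the plate's travel down, m, 0 up, 0.008 fully down (then 14 mm below the ledge). About 4 N to start, 8 N at the bottom; springs back when let go.
- clamp_jaw (a joint): Opening of the clamp's moving jaw, m: 0 shut, 0.010 open. It is linked to the sprung plate (1.25 times its travel) and shuts again when the plate comes up.
- bush: Loose bronze bush, 30 mm diameter, 22 mm high, standing between the jaws on the clamp station. Origin: centre of its underside. Not to be moved.
- pin: Loose steel piston pin, 26 mm diameter, 60 mm high, standing close behind the rear fence. Origin: centre of its underside. Not to be moved.
- bearing: Loose ball bearing, 52 mm diameter, 15 mm high, lying behind the clamp station. Origin: centre of its underside. Not to be moved.
- sleeve: Loose hexagonal steel sleeve, 30 x 35 mm, 42 mm high, standing to the left of the clamp station. Origin: centre of its underside. Not to be moved.

How it is judged:
By the outcome, as a careful person would: the job done as asked, in the order asked, and still so for the second after the job is handed in, while the arm keeps its last pose, push and grip.
It also fails if it takes over 58 s, if anything falls off the work surface, if the arm or the gripper's body presses on something with over 40 N, if the wrist force passes 120 N, or if a joint passes its speed limit or range.

## Robot

A 7-joint arm with a two-finger parallel gripper is mounted at the origin on a cart in front of the work surface, level with it; the furniture and walls round the work are solid. World frame = base frame: x ahead of the robot, y to its left, z up, the work surface at z = 0. Lengths are in m, angles in degrees, forces in N, time in s.
With the tool pointing down it reaches from about 0.425 to 0.95 m from the base axis. Payload 4.7 kg.
Tool frame: the origin (TCP) lies at the very end of the fingers, on their centre line; the grasp point (between the pads) lies 19 mm behind it (arm.tcp_to_grasp is the distance from the TCP to the grasp point, in m); y points along the fingers, x is the direction in which the jaws open and shut, and the axes are right-handed (so a half turn about y gives the same grasp; the last joint's range is limited). The gripper opens to 85 mm and grips with 20 to 120 N. Pads are 22 mm wide; open, the fingers measure 114 mm over their backs; the gripper's body (76 mm by 85 mm) begins 54 mm behind the grasp point. The pads swing forward as they close: fully open they stand 13 mm farther back than shut.
Start: joints at [-75.396, 26.849, -2.785, 87.806, 1.381, 65.374, -4.715], TCP at [0.189, 0.648, 0.231] pointing down, gripper open.
Joint ranges: [-148.3, 148.3], [-19.14, 114.17], [-79.39, 73.82], [5.75, 140.21], [-59.74, 239.74], [12.07, 113.84], [-152.46, 152.46]. Speed limits (degrees/s): [147.25, 147.25, 180, 180, 180, 180, 180].

## Interface

Orientations are given as a 3x3 rotation matrix whose columns are the frame's x, y, z axes.
In Python, from bench import arm, optics gives the robot as it stands.
- The arm moves only by the tool move_arm, never from a script. Its argument "moves" is text: rows parted by semicolons, each of 5 numbers parted by spaces: the finger opening in mm, from 0 to 85.4, then the shift along the tool's x, y, z in mm, then the turn about the tool's y in degrees. A call has 1 to 20 rows; each row shifts and turns the commanded pose from where the row before left it, along the tool's axes as they then stand; what a row does not reach is not made up. A row lasts 1/12 s, in which the tool goes at most 41.7 mm and 7.16 degrees, less where a joint would pass 70% of its speed; a pose out of reach is approached as far as the arm can. A call is refused whole if a number of a shift passes 41.7 or a number of a turn 7.16, either way. A call with a gripper value outside its range is refused whole. The fingers move at their own pace and stop on an object; "grip_force" is the grip in N (left out, the last holds). Time passes only in rows, so rows that do not move let the fingers close. It gives the time, the measured TCP pose, the force and the opening at its end, in the units of the state.
- arm.get_state(): the state, without advancing time (a new reading comes with each control period).
- optics.capture(name): name is "scene" or "top"; returns a dict with "image" (480x640x3 uint8, red, green, blue), "fx", "fy", "cx", "cy" (pixels), "k1" (the pictures are not rectified: a ray, as slopes to the right and down, at radius r is drawn at 1 + k1 r^2 times it, then the intrinsics apply), "view" (4x4, takes a point from world to camera coordinates). Camera axes: x right, y down, z forward; pixel columns grow to the right and rows downward; lengths in m; the calibration is good to about 2 mm. A picture is of the moment at which its call begins. There is no depth.
- arm.close_job(): hands the job in, once; it reports no verdict.
Trained networks look in a picture, given as the dict that the camera call returned (one of the last four; its "shot" number tells which), for a name from the list of things; names that differ only in an ending like _2 or _b are one class to them, and where a whole thing is asked for, a point or a joint stands for the part that bears it (a point fixed in the world has none). Each returns a list of dicts, best first, with "confidence" (0 to 1); they miss things now and then, are a little off and sometimes report something else, mostly with a low value. They report only what shows in the picture. A call takes as long as a camera call.
- optics.regions_of(picture, label): "mask" (480x640 bool, what is visible of it) and "centre" ([row, column] as shares, 0 to 1, of the picture: columns of its width, rows of its height, amid what is visible of it).
- optics.landmark_of(picture, label): "centre" ([row, column] as shares, 0 to 1, of the picture: columns of its width, rows of its height: a listed point, or the origin of a listed thing).
The state is a dict: "time_s": time; "q": joint angles; "qd": joint speeds; "joint_efforts": joint torques, N m; "position": TCP position; "tcp_rot": TCP orientation; "ft_force": force on the tool from outside, world axes, zero at the start; "torque": the same for the moment, N m; "gripper_width": opening from 0.0 (shut) to 1.0 (fully open).
Only numpy, scipy, OpenCV 4.12 (cv2) and the standard library are available. Lean on these libraries where they do the work, as an engineer would, in place of code of your own. Each camera call takes 0.05 s, during which the arm holds its last target.

## Working session

There is one attempt and no reset: what is moved stays moved. The work goes in short steps, Python scripts to look and compute and a tool call to move; the robot and the scene stay as the last step left them, time stands still between calls to the robot, and variables do not carry over. Pictures are saved under pics/ and viewed, and the job is handed in when it is done.

Besides the shell and the picture viewer there is one more tool, called after "Request:" as name(argument=value, ...) on one line, values as JSON. move_arm: Moves the arm, as the interface text tells. Its arguments: {"type":"object","properties":{"moves":{"type":"string"},"grip_force":{"type":"number"}},"required":["moves"]}

```bash
mkdir -p pics
cat > h.py <<'E'
import numpy as np, cv2
from bench import arm, optics
def ray(p,c):
    r,cc=c; u=cc*640; v=r*480
    d=np.array([(u-p['cx'])/p['fx'],(v-p['cy'])/p['fy']])
    s=d.copy()
    for _ in range(30): s=d/(1+p['k1']*(s@s))
    V=np.array(p['view']); R=V[:3,:3]; t=V[:3,3]
    return -R.T@t, R.T@np.array([s[0],s[1],1])
def onz(p,c,z):
    o,d=ray(p,c); return o+d*(z-o[2])/d[2]
def proj(p,X):
    V=np.array(p['view']); c=V[:3,:3]@np.array(X)+V[:3,3]; s=c[:2]/c[2]; s=s*(1+p['k1']*(s@s))
    return p['fx']*s[0]+p['cx'],p['fy']*s[1]+p['cy']
def save(p,n): cv2.imwrite('pics/'+n,p['image'][:,:,::-1])
E
python3 - <<'E'
from h import *
s=arm.get_state(); print(s['time_s'],np.round(s['position'],4),np.round(s['tcp_rot'],3).tolist(),s['ft_force'],s['gripper_width'])
H={'ledge_left':.05,'ledge_right':.05,'clamp_bench':0,'bush':.04,'pin':0,'bearing':0,'sleeve':0}
for n in ('top','scene'):
    p=optics.capture(n); save(p,n+'0.png')
    for l,z in H.items():
        for d in optics.landmark_of(p,l)[:2]: print(n,l,round(d['confidence'],2),np.round(np.array(d['centre'])*[480,640],1),np.round(onz(p,d['centre'],z),4))
print(arm.get_state()['time_s'])
E
```

```text
0.0 [0.1888 0.6474 0.2302] [[0.28, -0.0, -0.96], [0.96, -0.002, 0.28], [-0.002, -1.0, -0.0]] [-0.26477609  0.48223509 -0.26507634] 1.0013296739859336
top ledge_left 0.75 [234.4 272.5] [0.5427 0.4138 0.05  ]
top ledge_right 0.6 [308.1 396.2] [0.4255 0.2212 0.05  ]
top clamp_bench 0.81 [270.5 334.7] [0.4852 0.3159 0.    ]
top bush 0.63 [201.7 321.8] [0.5947 0.3359 0.04  ]
top pin 0.72 [241.3 353. ] [0.5332 0.285  0.    ]
top pin 0.28 [310.1 398.8] [0.4188 0.2108 0.    ]
top sleeve 0.86 [175.2 274.4] [0.6452 0.415  0.    ]
scene ledge_left 0.63 [209.3 288.2] [0.5486 0.4125 0.05  ]
scene ledge_left 0.25 [215.5 346.6] [0.5869 0.3366 0.05  ]
scene ledge_right 0.29 [288.5 316.9] [0.4631 0.3038 0.05  ]
scene clamp_bench 0.83 [290.8 314.8] [ 0.4823  0.3204 -0.    ]
scene bush 0.55 [216.8 346. ] [0.5909 0.3398 0.04  ]
scene pin 0.81 [278.9 354.6] [0.5307 0.2843 0.    ]
scene bearing 0.59 [213.1 395.8] [0.6666 0.2949 0.    ]
scene sleeve 0.6 [188.4 321.9] [0.6427 0.4166 0.    ]
0.8
```

Run:
```python
import cv2
a=cv2.imread('pics/top0.png')[120:360,200:520]; cv2.imwrite('pics/topz.png',cv2.resize(a,(800,600),interpolation=2))
a=cv2.imread('pics/scene0.png')[120:360,180:500]; cv2.imwrite('pics/scenez.png',cv2.resize(a,(800,600),interpolation=2))
```

```text
(no output)
```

View pics/topz.png

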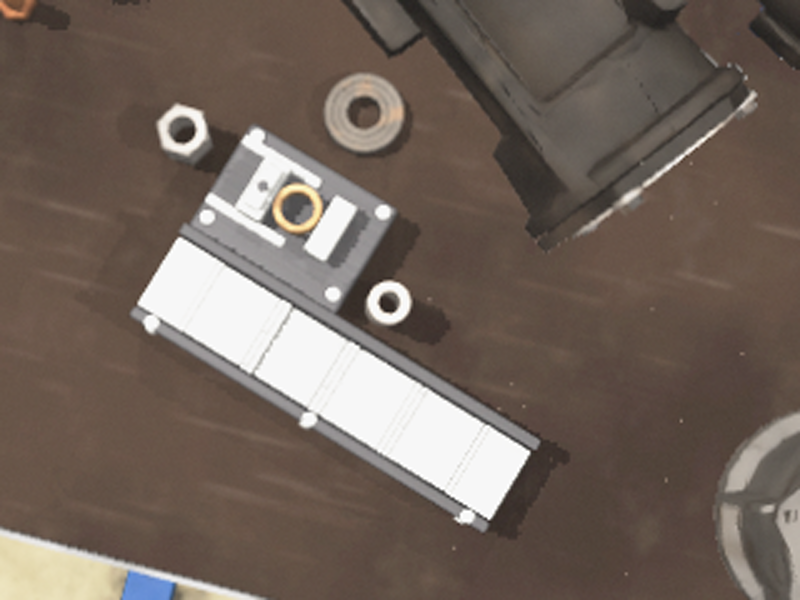

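View pics/scenez.png

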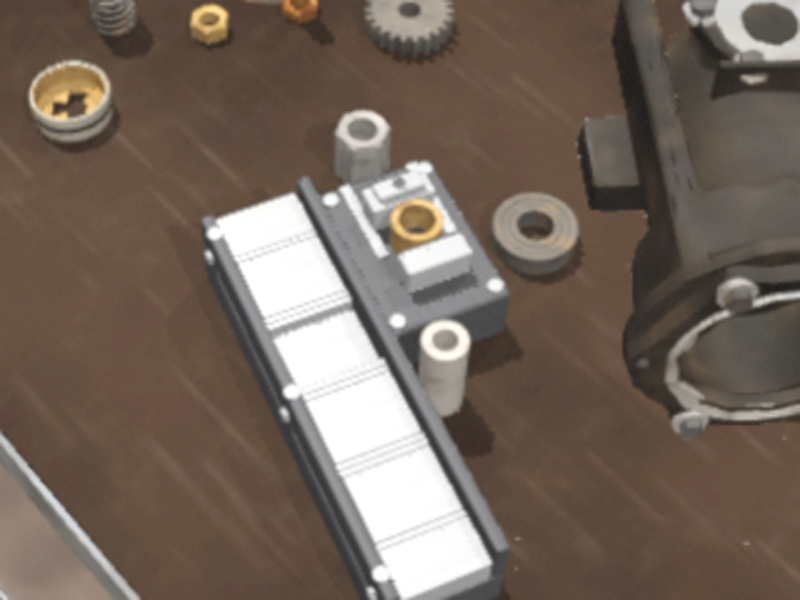

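View pics/top0.png

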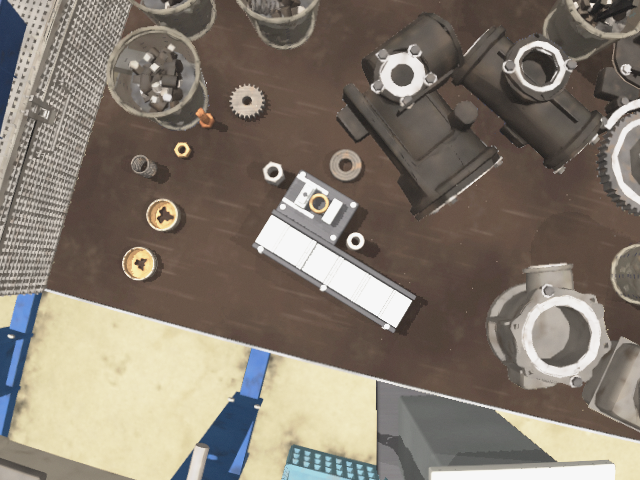

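View pics/scene0.png

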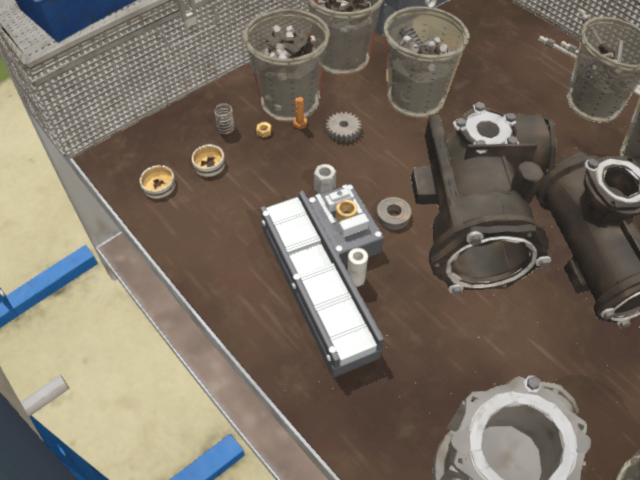

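Run:
```python
from h import *
p=optics.capture('top')
for n,(u,v) in dict(LB=(180,237),LF=(137,307),RB=(531,450),RF=(490,520)).items():
    print(n,np.round(onz(p,((v/2.5+120)/480,(u/2.5+200)/640),.05),4))
for n,X in dict(tcp=(.189,.648,.231),g0=(.189,.648,0)).items(): print(n,proj(p,X))
L=optics.regions_of(p,'clamp_bench')
m=L[0]['mask']; print(L[0]['confidence'],m.sum())
q=optics.capture('scene')
for n,X in dict(LL=(.5427,.4138,.05),LR=(.4255,.2212,.05),tcp=(.189,.648,.231)).items(): print(n,proj(p,X),proj(q,X))
print('campos',ray(p,(.5,.5))[0],ray(q,(.5,.5))[0])
```

```text
LB [0.5736 0.4145 0.05  ]
LF [0.5297 0.4418 0.05  ]
RB [0.4378 0.1957 0.05  ]
RF [0.3945 0.222  0.05  ]
tcp (np.float64(79.86018182538794), np.float64(503.02331708419223))
g0 (np.float64(138.0848909961472), np.float64(448.333352207485))
0.88 6343
LL (np.float64(272.50759725625517), np.float64(234.36846994304003)) (np.float64(285.0646254615122), np.float64(211.57982537362685))
LR (np.float64(396.2546851533208), np.float64(308.08371650766134)) (np.float64(354.22058829863624), np.float64(341.83183616240825))
tcp (np.float64(79.86018182538794), np.float64(503.02331708419223)) (np.float64(-63.73858722263486), np.float64(229.13364650989044))
campos [0.48465886 0.33106685 0.9259167 ] [0.12363135 0.07374003 0.75961652]
```

Request:
move_arm(moves="0 0 0 0 5.1; 0 0 0 0 5.1; 0 0 0 0 5.1; 0 -1 0 -15 0; 0 -1 0 -25 0; 0 -1 0 -30 0; 0 -1 0 -30 0; 0 -1 0 -30 0; 0 -1 0 -30 0; 0 -1 0 -30 0; 0 -1 0 -30 0; 0 -1 0 -30 0; 0 -1 0 -30 0; 0 -1 0 -30 0; 0 -1 0 -30 0; 0 0 0 -30 0; 0 0 0 -24 0; 0 0 0 -15 0; 0 0 0 -15 0; 0 0 0 0 0", grip_force=20)

```text
time_s: 2.62
position: [0.547, 0.4127, 0.2312]
tcp_rot: [[0.527, 0.002, -0.85], [0.85, -0.001, 0.527], [-0.0, -1.0, -0.002]]
ft_force: [1.0, -1.6, -0.3]
gripper_width: -0.001
```

Request:
move_arm(moves="0 0 15 2 0; 0 0 20 2 0; 0 0 25 0 0; 0 0 25 0 0; 0 0 25 0 0; 0 0 20 0 0; 0 0 12 0 0; 0 0 8 0 0; 0 0 0 0 0; 0 0 0 0 0")

```text
time_s: 3.45
position: [0.5405, 0.4188, 0.082]
tcp_rot: [[0.523, 0.001, -0.853], [0.853, 0.001, 0.523], [0.001, -1.0, 0.0]]
ft_force: [1.2, 0.0, -0.4]
gripper_width: -0.001
```

Run:
```python
from h import *
s=arm.get_state(); print(s['time_s'],np.round(s['position'],4),np.round(s['ft_force'],2))
for n in ('top','scene'):
    p=optics.capture(n); u,v=proj(p,s['position']);print(n,u,v)
    im=p['image'][:,:,::-1].copy(); u0,v0=int(u)-80,int(v)-60
    if n=='top': u0,v0=200,150
    im=cv2.resize(im[v0:v0+150,u0:u0+200],(800,600),interpolation=2)
    t=np.array([.524,.852,0]);c=np.array([.4838,.318,.05]);nn=np.array([.852,-.524,0])
    for k in (-.13,-.1,-.05,0,.05,.1,.13):
        a=[tuple(int(4*(w-o)) for w,o in zip(proj(p,c+k*t+j*nn),(u0,v0))) for j in (-.025,.025)]
        cv2.line(im,a[0],a[1],(0,0,255),1)
    cv2.circle(im,(int(4*(u-u0)),int(4*(v-v0))),4,(0,255,0),2)
    cv2.imwrite(f'pics/{n}1.png',im)
```

```text
3.45 [0.5405 0.4188 0.082 ] [ 1.18  0.04 -0.44]
top 267.2264380041833 234.4463764507602
scene 280.3729918066372 197.2172814536794
```

View pics/scene1.png

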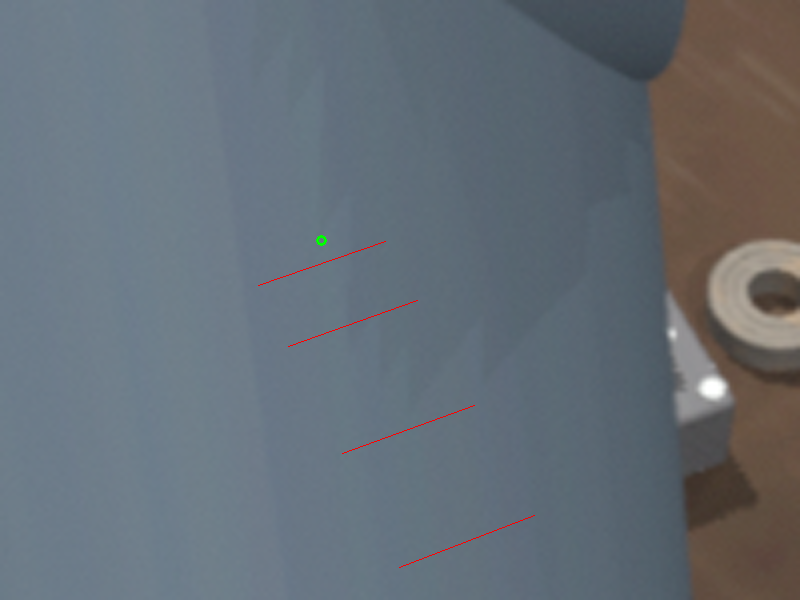

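View pics/top1.png

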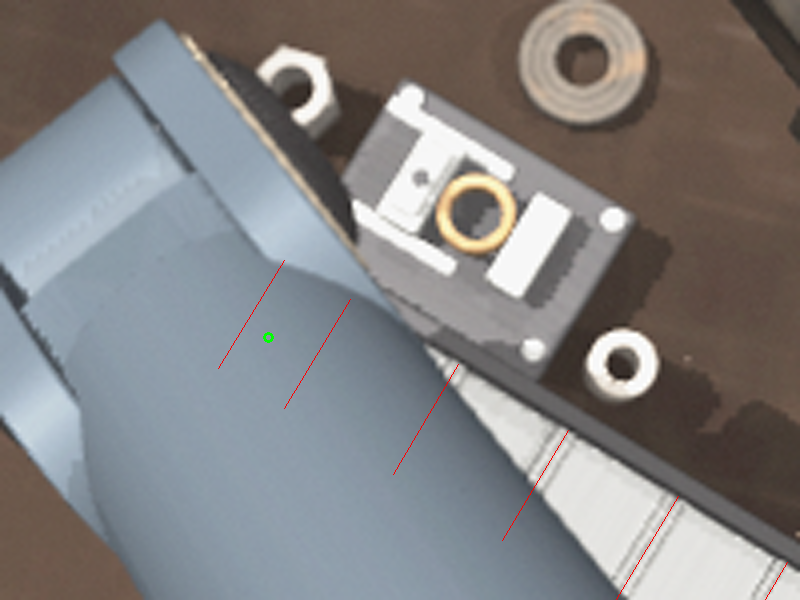

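Request:
move_arm(moves="0 0 8 -2 0; 0 0 8 -2 0; 0 0 6 0 0; 0 0 3 0 0; 0 0 1 0 0; 0 0 1 0 0; 0 0 0 0 0; 0 0 0 0 0")

```text
time_s: 4.22
position: [0.5441, 0.4161, 0.0545]
tcp_rot: [[0.523, 0.0, -0.852], [0.852, 0.0, 0.523], [0.0, -1.0, -0.0]]
ft_force: [0.3, 0.3, 0.9]
gripper_width: 0.001
```

Request:
move_arm(moves="0 0 1 0 0; 0 0 1 0 0; 0 0 1 0 0; 0 0 0 0 0; 0 0 0 0 0")

```text
time_s: 4.63
position: [0.5439, 0.4159, 0.0513]
tcp_rot: [[0.523, -0.0, -0.852], [0.852, 0.0, 0.523], [-0.0, -1.0, 0.0]]
ft_force: [-0.8, 0.1, -0.4]
gripper_width: -0.002
```

Request:
move_arm(moves="0 0 0.5 0 0; 0 0 0.5 0 0; 0 0 0.5 0 0; 0 0 0 0 0; 0 0 0 0 0")

```text
time_s: 5.05
position: [0.544, 0.416, 0.0502]
tcp_rot: [[0.523, 0.0, -0.852], [0.852, 0.0, 0.523], [0.0, -1.0, 0.0]]
ft_force: [-0.9, 0.2, 2.2]
gripper_width: 0.002
```

Request:
move_arm(moves="0 0 0.3 0 0; 0 0 0.2 0 0; 0 0 0 0 0; 0 0 0 0 0")

```text
time_s: 5.38
position: [0.544, 0.416, 0.0502]
tcp_rot: [[0.523, 0.0, -0.852], [0.852, 0.0, 0.523], [0.0, -1.0, 0.0]]
ft_force: [-2.2, -1.4, 6.5]
gripper_width: -0.005
```

Request:
move_arm(moves="0 -2 -0.1 0 0; 0 -2 0 0 0; 0 -2 0 0 0; 0 -2 0 0 0; 0 0 0 0 0")

```text
time_s: 5.8
position: [0.5404, 0.4097, 0.0501]
tcp_rot: [[0.523, 0.002, -0.852], [0.852, 0.002, 0.523], [0.002, -1.0, -0.0]]
ft_force: [2.6, 1.8, 5.8]
gripper_width: 0.0
```

Request:
move_arm(moves="0 -2 -0.1 0 0; 0 -2 0 0 0; 0 -2 0 0 0; 0 -2 0 0 0; 0 0 0 0 0")

```text
time_s: 6.22
position: [0.536, 0.4027, 0.0502]
tcp_rot: [[0.523, 0.001, -0.852], [0.852, 0.001, 0.523], [0.002, -1.0, -0.0]]
ft_force: [1.2, 2.2, 6.2]
gripper_width: -0.003
```

Request:
move_arm(moves="0 -2 0 0 0; 0 -2 0 0 0; 0 -2 0 0 0; 0 -2 0 0 0; 0 0 0 0 0")

```text
time_s: 6.63
position: [0.5318, 0.3959, 0.0501]
tcp_rot: [[0.523, 0.001, -0.852], [0.852, 0.001, 0.523], [0.002, -1.0, -0.0]]
ft_force: [1.1, 3.0, 5.6]
gripper_width: 0.001
```

Request:
move_arm(moves="0 -2 -0.1 0 0; 0 -2 -0.1 0 0; 0 -2 0 0 0; 0 -2 0 0 0; 0 0 0 0 0")

```text
time_s: 7.05
position: [0.5274, 0.3887, 0.0501]
tcp_rot: [[0.524, 0.001, -0.852], [0.852, 0.001, 0.524], [0.001, -1.0, -0.0]]
ft_force: [1.9, 2.6, 5.6]
gripper_width: 0.0
```

Request:
move_arm(moves="0 -2 0 0 0; 0 -2 0 0 0; 0 -2 0 0 0; 0 -2 0 0 0; 0 0 0 0 0")

```text
time_s: 7.47
position: [0.5232, 0.3819, 0.0502]
tcp_rot: [[0.524, 0.001, -0.852], [0.852, 0.001, 0.524], [0.001, -1.0, -0.0]]
ft_force: [1.6, 2.3, 4.8]
gripper_width: 0.0
```

Request:
move_arm(moves="0 -2 0 0 0; 0 -2 0 0 0; 0 -2 0 0 0; 0 -2 0 0 0; 0 0 0 0 0")

```text
time_s: 7.88
position: [0.519, 0.3751, 0.0501]
tcp_rot: [[0.523, 0.001, -0.852], [0.852, 0.001, 0.523], [0.001, -1.0, -0.0]]
ft_force: [1.6, 2.9, 6.4]
gripper_width: 0.0
```

Request:
move_arm(moves="0 -2 0 0 0; 0 -2 0 0 0; 0 -2 0 0 0; 0 -2 0 0 0; 0 0 0 0 0")

```text
time_s: 8.3
position: [0.5149, 0.3683, 0.0502]
tcp_rot: [[0.523, 0.001, -0.852], [0.852, 0.001, 0.523], [0.001, -1.0, -0.0]]
ft_force: [0.7, 2.2, 5.8]
gripper_width: 0.003
```

Request:
move_arm(moves="0 -2 0 0 0; 0 -2 0 0 0; 0 -2 0 0 0; 0 -2 0 0 0; 0 0 0 0 0")

```text
time_s: 8.72
position: [0.5107, 0.3615, 0.0501]
tcp_rot: [[0.523, 0.001, -0.852], [0.852, 0.001, 0.523], [0.001, -1.0, -0.0]]
ft_force: [1.5, 2.3, 6.1]
gripper_width: 0.003
```

Request:
move_arm(moves="0 -2 -0.1 0 0; 0 -2 0 0 0; 0 -2 0 0 0; 0 -2 0 0 0; 0 0 0 0 0")

```text
time_s: 9.13
position: [0.5063, 0.3544, 0.05]
tcp_rot: [[0.524, 0.0, -0.852], [0.852, 0.001, 0.524], [0.001, -1.0, -0.0]]
ft_force: [1.4, 2.6, 5.9]
gripper_width: 0.003
```

Request:
move_arm(moves="0 -2 0 0 0; 0 -2 0 0 0; 0 -2 0 0 0; 0 0 0 0 0")

```text
time_s: 9.47
position: [0.5015, 0.3471, 0.0484]
tcp_rot: [[0.524, -0.004, -0.852], [0.852, -0.004, 0.524], [-0.005, -1.0, 0.001]]
ft_force: [-0.4, 0.2, -0.6]
gripper_width: -0.001
```

Request:
move_arm(moves="0 -2 0 0 0; 0 -2 0 0 0; 0 -1 0 0 0; 0 0 0 0 0")

```text
time_s: 9.8
position: [0.5002, 0.3447, 0.0496]
tcp_rot: [[0.524, -0.001, -0.852], [0.852, -0.0, 0.524], [-0.001, -1.0, 0.0]]
ft_force: [0.3, -0.3, 0.3]
gripper_width: 0.002
```

Request:
move_arm(moves="0 -2 0 0 0; 0 -2 1 0 0; 0 -1 1 0 0; 0 0 1 0 0; 0 0 1 0 0; 0 0 0 0 0")

```text
time_s: 10.3
position: [0.4978, 0.3409, 0.0456]
tcp_rot: [[0.523, -0.0, -0.852], [0.852, -0.0, 0.523], [-0.0, -1.0, 0.0]]
ft_force: [0.3, -0.8, -0.0]
gripper_width: -0.004
```

Request:
move_arm(moves="0 -1 1 0 0; 0 0 1 0 0; 0 0 1 0 0; 0 0 1 0 0; 0 0 0 0 0; 0 0 0 0 0")

```text
time_s: 10.8
position: [0.4974, 0.34, 0.042]
tcp_rot: [[0.523, -0.0, -0.852], [0.852, 0.0, 0.523], [-0.0, -1.0, 0.0]]
ft_force: [-2.0, -0.7, 4.3]
gripper_width: 0.0
```

The plate yields at about 4 N, so this is the notch. I'll press it to the bottom.

Request:
move_arm(moves="0 0 1 0 0; 0 0 1 0 0; 0 0 1 0 0; 0 0 1 0 0; 0 0 1 0 0; 0 0 0.5 0 0; 0 0 0 0 0; 0 0 0 0 0")

```text
time_s: 11.47
position: [0.4974, 0.34, 0.0368]
tcp_rot: [[0.523, -0.0, -0.852], [0.852, 0.0, 0.523], [0.0, -1.0, 0.0]]
ft_force: [-1.6, -2.3, 7.1]
gripper_width: -0.001
```

Request:
move_arm(moves="0 0 0.5 0 0; 0 0 0.5 0 0; 0 0 0.3 0 0; 0 0 0 0 0; 0 0 0 0 0; 0 0 0 0 0")

```text
time_s: 11.97
position: [0.4974, 0.3401, 0.0361]
tcp_rot: [[0.523, -0.0, -0.852], [0.852, 0.0, 0.523], [0.0, -1.0, 0.0]]
ft_force: [-3.2, -2.2, 9.8]
gripper_width: -0.004
```

Request:
move_arm(moves="0 0 0.3 0 0; 0 0 0 0 0; 0 0 0 0 0; 0 0 0 0 0; 0 0 0 0 0; 0 0 0 0 0")

```text
time_s: 12.47
position: [0.4974, 0.3401, 0.0361]
tcp_rot: [[0.523, -0.0, -0.852], [0.852, 0.0, 0.523], [0.0, -1.0, 0.0]]
ft_force: [-4.0, -2.9, 13.1]
gripper_width: -0.002
```

Run:
```python
from h import *
s=arm.get_state(); print(s['time_s'],np.round(s['position'],4),np.round(s['ft_force'],2))
p=optics.capture('top')
for l,z in {'bush':.04,'pin':0,'bearing':0,'sleeve':0}.items():
    for d in optics.landmark_of(p,l)[:1]: print(l,round(d['confidence'],2),np.round(np.array(d['centre'])*[480,640],1),np.round(onz(p,d['centre'],z),4))
cv2.imwrite('pics/top2.png',cv2.resize(p['image'][120:300,220:460,::-1],(800,600),interpolation=2))
p=optics.capture('scene')
cv2.imwrite('pics/scene2.png',cv2.resize(p['image'][120:360,180:500,::-1],(800,600),interpolation=2))
```

```text
12.4667 [0.4974 0.3401 0.0361] [-4.   -2.92 13.14]
bush 0.62 [201.4 322.1] [0.5952 0.3354 0.04  ]
pin 0.53 [166.8 343.5] [0.658  0.2993 0.    ]
bearing 0.67 [163.1 345.8] [0.6643 0.2954 0.    ]
sleeve 0.59 [175.9 272.4] [0.644  0.4184 0.    ]
```

View pics/top2.png

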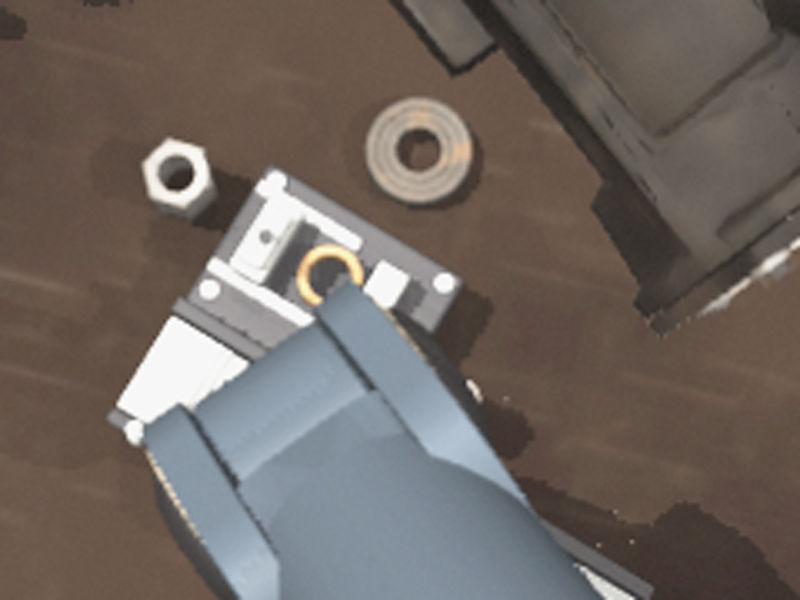

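View pics/scene2.png

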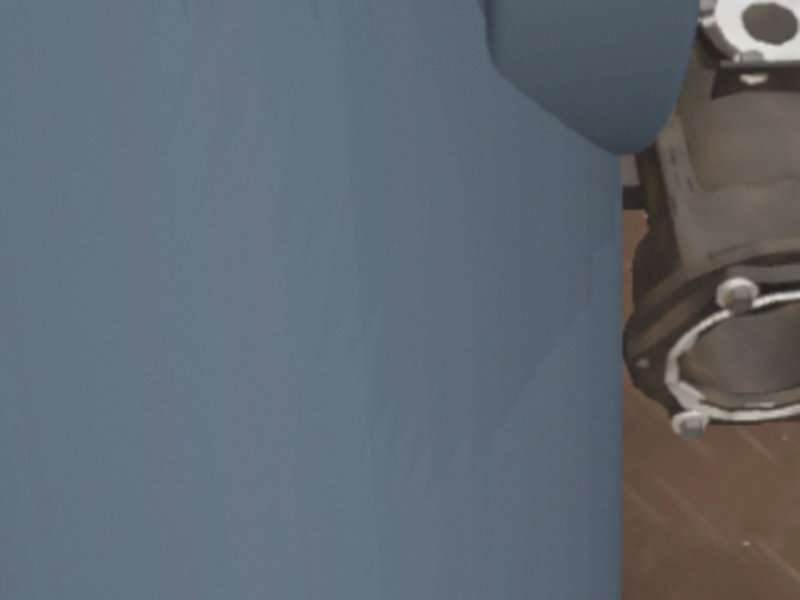

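The top view shows a clear gap between the left jaw (about 268,240) and the bush (about 330,275), which is where it was. The plate is on its stop: z stays at 0.0361 m while the force rises. The scene view is blocked by the arm.

```bash
python3 -c "
from bench import arm
print(arm.close_job()); s=arm.get_state(); print(s['time_s'],s['position'],s['ft_force'])"
```

```text
the job is handed in; nothing more can be done
None
the job is handed in; nothing more can be done
```

The clamp jaw is open, and I handed the job in at about 12.6 s while still holding the release plate down.

- **Finding the notch:** I touched down on the plain left end with the fingers closed (contact at z ≈ 0.050 m). I swept right at about 5–6 N. Pad 1 was rigid, and the fingertip dropped about 80 mm along, into pad 2, the notch.
- **Pressing the plate:** It began to yield at about 4 N. It then stopped 14 mm below the ledge, at z = 0.0361 m. Pressing a further 0.3 mm raised the force from 9.8 to 13.1 N with no more travel, so the plate is fully down.
- **Last checks:** The final top view shows a clear gap between the moving jaw and the bush. The bush and sleeve read within about 4 mm of their earlier positions, and the bearing also matched, although its earlier reading came from the other camera.
- **Not confirmed:** The arm hid the pin from both cameras. The network's "pin" reading in the final top view fell on the bearing, so I could not check that the pin had not moved. I felt no unexpected contact near it.

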